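# Preset the press's batch counter

### The arm

A 6-joint arm with a two-finger parallel gripper is mounted at the origin on a cart in front of the work surface, level with it; the furniture and walls round the work are solid. World frame = base frame: x ahead of the robot, y to its left, z up, the work surface at z = 0. Lengths are in m, angles in rad, forces in N, time in s.
With the tool pointing down it reaches from about 0.35 to 0.975 m from the base axis. Payload 4.9 kg.
Tool frame: the origin (TCP) lies at the very end of the fingers, on their centre line; the grasp point (between the pads) lies 19 mm behind it (manip.grip_depth is the distance from the TCP to the grasp point, in m); z points along the fingers, x is the direction in which the jaws open and shut, and the axes are right-handed (so a half turn about z gives the same grasp; the last joint's range is limited). The gripper opens to 85 mm and grips with 20 to 120 N. Pads are 22 mm wide; open, the fingers measure 114 mm over their backs; the gripper's body (76 mm by 85 mm) begins 54 mm behind the grasp point. The pads swing forward as they close: fully open they stand 13 mm farther back than shut.
Start: joints at [1.003, 0.053, 1.613, -0, 1.476, -0.119], TCP at [0.271, 0.563, 0.231] pointing down, gripper open.
Joint ranges: [-3.01, 3.01], [-1.01, 2.22], [0.06, 2.58], [-1.02, 4.17], [0.09, 2.62], [-3.14, 3.14]. Speed limits (rad/s): [2.57, 2.57, 3.14, 3.14, 3.14, 3.14].

### API

Orientations are given as a unit quaternion [w, x, y, z].
In Python, from plant import manip gives the robot as it stands. The module is installed in compiled form; this text tells all that it offers.
- The arm moves only by the shell command python3 -m crank 'ROWS' [OPENING]. ROWS is JSON, a list of rows, each a list of 4 numbers: the shift along the tool's x, y, z in cm, then the turn about the tool's z in units of 6 degrees (1.0 is 6 degrees). A call has 1 to 10 rows; each row shifts and turns the commanded pose from where the row before left it, along the tool's axes as they then stand; what a row does not reach is not made up. A row lasts 1/12 s, in which the tool goes at most 41.7 mm and 7.16 degrees, less where a joint would pass 70% of its speed; a pose out of reach is approached as far as the arm can. A call with a gripper value outside its range is refused whole. OPENING is the opening, from 0 (shut) to 1 (fully open), set as the call begins (- or left out, the last holds). The fingers move at their own pace and stop on an object; the grip force is fixed at half the most. Time passes only in rows, so rows that do not move let the fingers close. It gives the time, the measured TCP pose, the force and the opening at its end, in the units of the state.
- manip.state(): the state, without advancing time (a new reading comes with each control period).
- manip.grab_frame(name): name is "scene" or "top" or "wrist"; returns a dict with "img" (420x560x3 uint8, red, green, blue), "intrinsics" (3x3 intrinsics, pixels), "position" and "orientation" of the camera in the world. Camera axes: x right, y up, looking along -z (the intrinsics and any distortion apply to the point x, -y, -z); pixel columns grow to the right and rows downward; lengths in m; the calibration is good to about 2 mm. A picture is of the moment at which its call begins. There is no depth.
- manip.job_done(): hands the job in, once; it reports no verdict.
The state is a dict: "time": time; "joint_pos": joint angles; "joint_vel": joint speeds; "joint_efforts": joint torques, N m; "tool_pos": TCP position; "tool_rot": TCP orientation; "contact_force": force on the tool from outside, world axes, zero at the start; "ft_torque": the same for the moment, N m; "gripper_width": opening from 0.0 (shut) to 1.0 (fully open).
Only numpy, scipy, OpenCV 4.12 (cv2) and the standard library are available. Lean on these libraries where they do the work, as an engineer would, in place of code of your own. Each camera call takes 0.05 s, during which the arm holds its last target.

### The job

The next batch on the punch press is 62 strokes. On the grey preset console, push the lever of the left dial (tens) round with the fingertips to 6, and that of the right dial (units) to 2, counting the clicks up from each dial's red zero mark; then press the green key fully down to load the preset and let it come up again. Use light pushes only: do not pinch the levers, do not press the key before both dials are right, and leave everything else on the bench where it is.

Things in the scene. Friction and masses are not known exactly. Their poses are not given: they have to be found in the camera images.
- tens_dial (a joint): angle (rad) of the left (tens) dial, growing clockwise seen from above. Ten positions 0 to 9, position k at k x 0.5236 (30 degrees a click); end stops at 0 and 9. A sprung roller holds it in each: about 0.12 N m (4 N near the lever's end) pushes it on; some 18 degrees over, just past half-way, it snaps into the next position by itself. Starts at 1, 2 or 3 (rarely between clicks); wanted: 6.
- units_dial (a joint): angle (rad) of the right (units) dial, growing clockwise seen from above. Ten positions 0 to 9, position k at k x 0.5236 (30 degrees a click); end stops at 0 and 9. A sprung roller holds it in each: about 0.12 N m (4 N near the lever's end) pushes it on; some 18 degrees over, just past half-way, it snaps into the next position by itself. Starts at 5, 6, 7 or 8 (rarely between clicks); wanted: 2.
- tens_dial_axis (a point): point on the left (tens) dial's axis, half-way up its lever, 16 mm above the face plate; 110 mm from the other axis. Its z is the dial's axis (up, square to the plate), x points to twelve o'clock (away from the robot, up the slope), y left. Position 0 (long red mark) points 135 degrees anticlockwise from x, 9 is 135 clockwise; white marks every 30 degrees, 42 to 51 mm out, that of 5 long.
- units_dial_axis (a point): the same point and axes for the right (units) dial. The console: a grey and black desk case, 224 mm wide, 144 mm deep, fixed to the bench; its dark face plate, 208 x 128 mm, slopes 8 degrees down towards the robot and lies about 59 mm above the bench at its centre. Both dial axes stand 10 mm up the slope from that centre, 55 mm left and right of it.
- tens_dial_tip (a point): point in the left (tens) dial's lever, 31 mm from the axis, half-way up; its x points outward along the lever. The dial: black hub 25 mm wide on a skirt 47 mm wide and 7 mm high, with one straight lever 10.5 mm wide that ends 40 mm from the axis. Lever top 24 mm, underside 7.5 mm above the face plate. A white line on the lever points to the set position.
- units_dial_tip (a point): the same point in the lever of the right (units) dial, which has the same shape and size. Beware: the press's green head hangs over the bench behind the console, from about 0.2 m above the bench; bring the arm in from the near side.
- set_key_top (a point): centre of the top of the round green key, 25 mm across, 14 mm above the face plate when up, in an aluminium bezel 35 mm across and 5 mm high; 44 mm down the slope from the plate's centre, midway between the dials. z is square to the plate (8 degrees off vertical).
- set_key (a joint): travel of the green key in m, along its z: 0 = up, 0.005 = fully down (end stop). A spring returns it: about 1.2 N to start, 4 N fully down.
- tally_counter: round metal hand tally counter, 45 x 52 x 33 mm, standing left of the console; a bystander, loose, to be left alone. Origin: centre of its underside.
- spare_punch_0: grey block-shaped spare punch, 32 x 50 x 43 mm, standing behind the console; a bystander, loose, to be left alone. Origin: centre of its underside.
- dowel_0: whitish dowel pin, 13 mm thick, 46 mm long, lying right of the console; a bystander, loose, to be left alone. Origin: centre of its underside.
- screwdriver: screwdriver with an orange handle, 166 mm long, lying in front of the console; a bystander, loose, to be left alone. Origin: centre of its underside.
- marker_pen: white marker pen with a black cap, 130 mm long, lying behind the console; a bystander, loose, to be left alone. Origin: centre of its underside.

How it is judged:
On the way, in this order (a step that is already met when the one before it is completed fails the run):
1. both dials are set: the left one rests at 6, the right one at 2 (value of joint tens_dial between 3.022 and 3.262 rad and value of joint units_dial between 0.927 and 1.167 rad and value of joint set_key below 0.001 m), for 0.2 s.
2. the green key is pressed fully down (value of joint set_key above 0.004 m), for 0.05 s.
At the end, for the whole second after the job is handed in: the left dial rests in position 6 and the right dial in position 2 (within 0.12 rad), the green key has been pressed and is up again (within 1 mm), and no bystander has moved by 15 mm or more (all of step 1 and distance of each of tally_counter, spare_punch_0, dowel_0, screwdriver, marker_pen from where it was at the start of the episode below 0.015 m); the robot touches nothing.
It fails at once if the green key was pressed while the dials did not show 62 (value of joint set_key above 0.003 m and not (value of joint tens_dial between 2.942 and 3.342 rad and value of joint units_dial between 0.847 and 1.247 rad)).
It fails at once if a dial was pinched or pushed harder than 25 N (contact force between the fingers and tens_dial above 25 N or contact force between the fingers and units_dial above 25 N).
It fails at once if a bystander was lifted or shoved by 20 mm or more (distance of any of tally_counter, spare_punch_0, dowel_0, screwdriver, marker_pen from where it was at the start of the episode above 0.02 m).
It also fails if it takes over 69 s, if anything falls off the work surface, if the arm or the gripper's body presses on something with over 40 N, if the wrist force passes 120 N, or if a joint passes its speed limit or range.

## Working session

There is one attempt and no reset: what is moved stays moved. The work goes in short steps, Python scripts to look and compute and a shell command to move; the robot and the scene stay as the last step left them, time stands still between calls to the robot, and variables do not carry over. Pictures are saved under pics/ and viewed, and the job is handed in when it is done.

```bash
mkdir -p pics; ls; cat > h.py <<'E'
import numpy as np, cv2
from plant import manip
from scipy.spatial.transform import Rotation as R
def rot(q): return R.from_quat([q[1],q[2],q[3],q[0]]).as_matrix()
def snap(n,f):
    d=manip.grab_frame(n); cv2.imwrite('pics/'+f+'.png',d['img'][:,:,::-1]); 
    np.savez('pics/'+f+'.npz',**{k:np.array(d[k]) for k in d}); return d
def load(f): return dict(np.load('pics/'+f+'.npz'))
def ray(d,u,v):
    K=np.array(d['intrinsics']); p=np.linalg.inv(K)@[u,v,1]
    c=np.array([p[0],-p[1],-p[2]]); return np.array(d['position']),rot(d['orientation'])@c
def proj(d,P):
    c=rot(d['orientation']).T@(np.array(P)-d['position']); q=np.array(d['intrinsics'])@[c[0],-c[1],-c[2]]; return q[:2]/q[2]
def onplane(d,u,v,p0,n):
    o,r=ray(d,u,v); n=np.array(n); return o+r*(n@(np.array(p0)-o))/(n@r)
E
python3 - <<'E'
from h import *
for n in ['scene','top','wrist']:
    d=snap(n,n+'0'); print(n,{k:np.round(d[k],3).tolist() if k!='img' else 0 for k in d})
print(manip.state())
E
```

```text
pics
scene {'img': 0, 'intrinsics': [[445.107, 0.0, 276.487], [0.0, 445.107, 212.479], [0.0, 0.0, 1.0]], 'position': [0.098, -0.359, 0.537], 'orientation': [0.84, 0.453, -0.15, -0.259]}
top {'img': 0, 'intrinsics': [[392.243, 0.0, 284.413], [0.0, 392.243, 205.819], [0.0, 0.0, 1.0]], 'position': [0.476, 0.199, 0.942], 'orientation': [0.714, 0.009, -0.015, -0.7]}
wrist {'img': 0, 'intrinsics': [[313.081, 0.0, 284.89], [0.0, 313.081, 209.226], [0.0, 0.0, 1.0]], 'position': [0.194, 0.599, 0.373], 'orientation': [0.835, -0.141, -0.088, 0.525]}
{'time': 0.15, 'joint_pos': array([ 1.00296966e+00,  5.31890748e-02,  1.61402272e+00, -1.57609849e-05,
        1.47602156e+00, -1.18955348e-01]), 'joint_vel': array([-2.83115592e-04, -1.78098845e-03, -4.98475001e-03, -1.82978278e-03,
       -1.27063852e-03, -3.56673915e-05]), 'joint_efforts': array([ 1.09818571e-03, -3.94238591e+01, -3.70722806e+01,  1.48944844e-05,
        4.62881260e-03,  3.50044184e-05]), 'tool_pos': array([0.27091953, 0.56266202, 0.23032909]), 'tool_rot': array([ 3.57999050e-04,  8.46742765e-01,  5.32001896e-01, -7.38154590e-04]), 'contact_force': array([-0.25161981, -0.64015338,  0.18495709]), 'ft_torque': array([-0.03648585,  0.00432443,  0.00489848]), 'gripper_width': 1.000735649176775}
```

View pics/scene0.png

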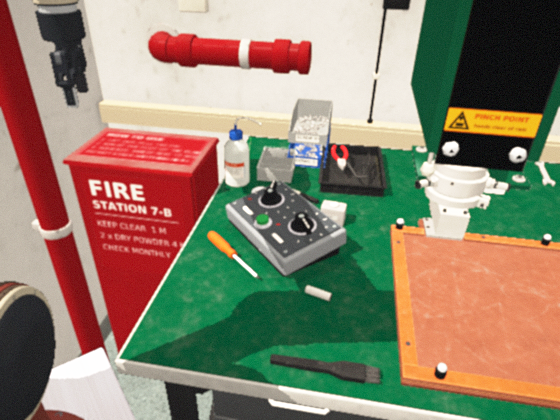

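View pics/top0.png

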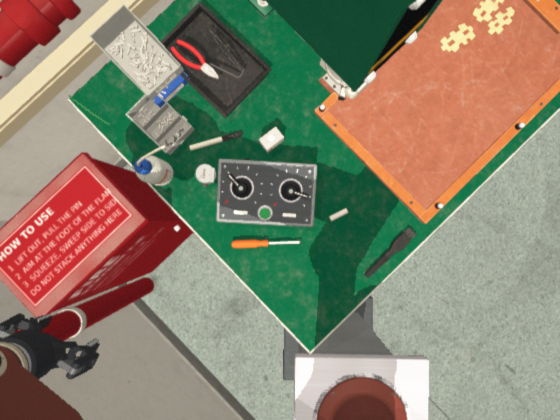

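View pics/wrist0.png

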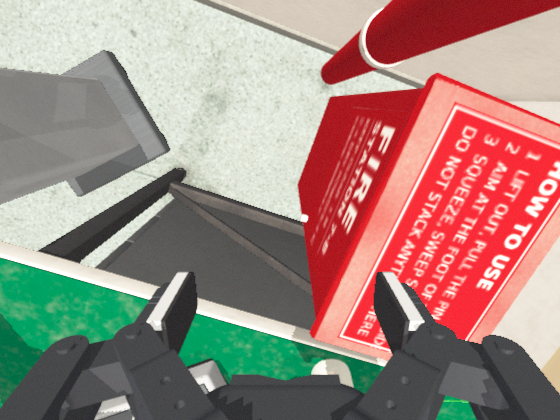

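```bash
python3 - <<'E'
from h import *
t=load('top0')['img'][:,:,::-1]; c=cv2.resize(t[140:260,190:350],None,fx=5,fy=5,interpolation=cv2.INTER_CUBIC); cv2.imwrite('pics/topz.png',c)
t=load('scene0')['img'][:,:,::-1]; c=cv2.resize(t[170:280,215:355],None,fx=5,fy=5,interpolation=cv2.INTER_CUBIC); cv2.imwrite('pics/scz.png',c)
E
```

```text
(no output)
```

View pics/topz.png

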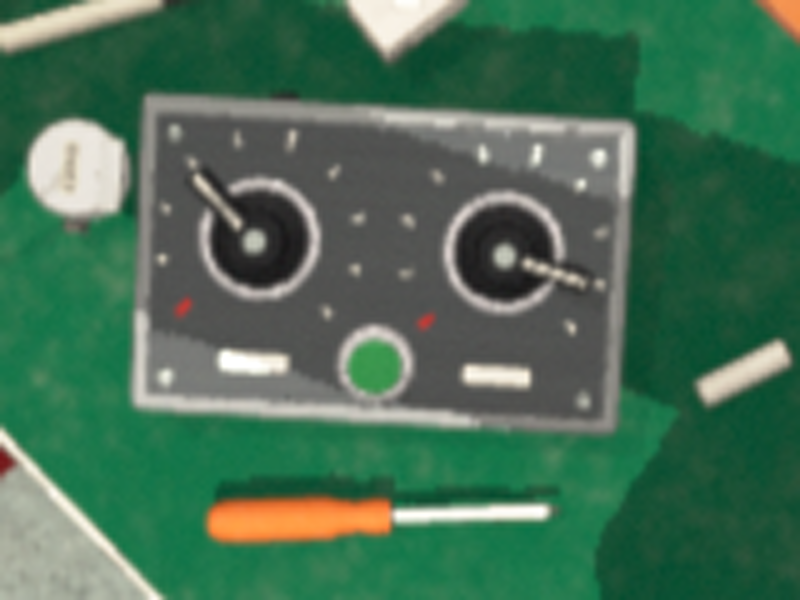

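View pics/scz.png

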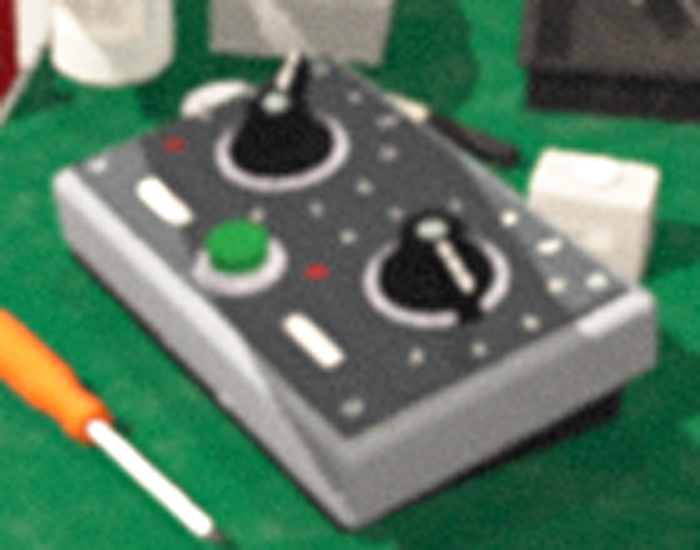

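```bash
cat > loc.py <<'E'
from h import *
from scipy.optimize import least_squares
T=load('top0');S=load('scene0')
def M(x):
    Rm=R.from_euler('ZY',[x[3],-np.deg2rad(8)]).as_matrix()  # plate x up the slope
    return Rm
def W(x,p): return np.array(x[:3])+M(x)@(np.array(p)/1000)
def mark(v,k,r=46.5,h=0):
    a=np.deg2rad(135-30*k); return [10+r*np.cos(a),v+r*np.sin(a),h]
obs=[(T,190,140,(375,367),[-44,0,14]),(T,190,140,(183,307),mark(55,0)),(T,190,140,(426,321),mark(-55,0)),(T,190,140,(292,140),mark(55,5)),(T,190,140,(537,154),mark(-55,5)),
(T,190,140,(570,328),mark(-55,8)),(T,190,140,(327,313),mark(55,9)),
(S,215,170,(238,238),[-44,0,14]),(S,215,170,(174,145),mark(55,0)),(S,215,170,(316,271),mark(-55,0)),(S,215,170,(549,246),mark(-55,5)),(S,215,170,(417,357),mark(-55,9))]
def res(x): return np.concatenate([proj(d,W(x,p))-[u0+(c[0]+.5)/5-.5,v0+(c[1]+.5)/5-.5] for d,u0,v0,c,p in obs])
if __name__=='__main__':
    r=least_squares(res,[0.5,0.25,0.059,0]); print(r.x,np.rad2deg(r.x[3])); print(np.round(r.fun.reshape(-1,2),1).tolist())
    x=r.x; np.save('x.npy',x)
    for n,p in dict(tens=[10,55,16],units=[10,-55,16],key=[-44,0,14]).items(): print(n,W(x,p).round(4))
    n=M(x)[:,2]
    def ang(d,u0,v0,a,v):
        q=onplane(d,u0+a[0]/5,v0+a[1]/5,W(x,[10,v,24]),n); l=(M(x).T@(q-x[:3]))*1000-[10,v,24]; A=np.degrees(np.arctan2(l[1],l[0])); print(l.round(1),'pos',(135-A)/30)
    ang(T,190,140,(190,160),55);ang(T,190,140,(600,286),-55);ang(S,215,170,(470,300),-55);ang(S,215,170,(298,55),55)
E
python3 loc.py
```

```text
[ 0.53410494  0.23641583  0.05626324 -0.0684229 ] -3.920343351254012
[[-1.4, 0.7], [-0.5, -0.7], [-0.8, 0.8], [0.1, 0.1], [-0.1, 1.7], [5.4, -6.7], [-0.4, 0.7], [-1.0, -0.4], [0.9, -0.5], [-0.6, 0.0], [-0.5, 0.7], [-2.2, 0.6]]
tens [0.5455 0.2908 0.0735]
units [0.538  0.181  0.0735]
key [0.4887 0.2395 0.064 ]
[32.  28.9 -0. ] pos 3.0992140200752742
[ -7.  -45.2  -0. ] pos 7.793834614925271
[-10.6 -45.1   0. ] pos 7.9390086288781
[23.8 22.6  0. ] pos 3.0462575401337526
```

```bash
sed -i 's/(570,328),mark(-55,8)/(570,328),mark(-55,9)/' loc.py; python3 loc.py
```

```text
[ 0.53515291  0.2356812   0.05647944 -0.03673539] -2.104782831643373
[[-0.5, 0.3], [0.0, 0.1], [-0.1, 0.0], [-0.3, 0.2], [-0.5, 0.2], [0.0, 0.3], [0.2, 0.5], [0.1, -0.1], [0.5, -0.1], [0.6, 0.0], [0.5, -0.1], [0.0, 0.3]]
tens [0.5448 0.2904 0.0737]
units [0.5408 0.1804 0.0737]
key [0.4897 0.2374 0.0642]
[33.6 28.2  0. ] pos 3.163879742293405
[-11.3 -44.4  -0. ] pos 7.974382190590342
[-14.5 -43.9   0. ] pos 8.111239398318245
[24.8 21.8  0. ] pos 3.1225270659765605
```

```bash
python3 - <<'E'
from h import *
T=load('top0')
for n,u,v,z in [('head',345,95,.2),('head2',270,10,.2),('head3',320,75,.2),('bottle',150,165,.15),('tally',205,173,.033),('screwd',265,243,.02),('tipsd',300,241,.01),('firebox',185,228,.3),('punch',272,138,.043)]:
    print(n,onplane(T,u,v,[0,0,z],[0,0,1.]).round(3))
E
```

```text
head [0.717 0.082 0.2  ]
head2 [0.879 0.229 0.2  ]
head3 [0.755 0.13  0.2  ]
bottle [0.581 0.467 0.15 ]
tally [0.581 0.378 0.033]
screwd [0.421 0.236 0.02 ]
tipsd [0.426 0.153 0.01 ]
firebox [0.459 0.356 0.3  ]
punch [0.664 0.224 0.043]
```

```bash
cat > to.py <<'E'
import sys
from h import *
x=np.load('x.npy')
from loc import W,M
def delta(P,yaw):
    s=manip.state(); Rm=rot(s['tool_rot']); d=Rm.T@(np.array(P)-s['tool_pos'])*100
    y=np.degrees(np.arctan2(Rm[1,0],Rm[0,0])); t=(y-yaw+180)%360-180
    print('t',round(s['time'],2),'tcp',s['tool_pos'].round(4),'yaw',round(y,1),'z',Rm[:,2].round(3),'F',s['contact_force'].round(1),'w',round(s['gripper_width'],3),'q6',round(s['joint_pos'][5],2))
    print('target',np.round(P,4),'-> shift cm',d.round(2),'turn units',round(t/6,2))
def dial(v,ang,rad,off,h):  # ang: lever plate angle deg; off mm to ccw side
    a=np.radians(ang); e=np.array([np.cos(a),np.sin(a),0]);c=np.array([-e[1],e[0],0])
    P=W(x,np.array([10,v,0])+rad*e+off*c); ax=W(x,[10,v,0]); P[2]=ax[2]+h/1000
    delta(P,ang+np.degrees(x[3]))
a=sys.argv
if a[1]=='L': dial(55,*map(float,a[2:]))
if a[1]=='R': dial(-55,*map(float,a[2:]))
if a[1]=='K': 
    P=W(x,[-44,0,14+float(a[2])]); delta(P,float(a[3]))
E
python3 to.py L 45 33 26 120
python3 -m crank '[[-0.6,2.4,0,0],[-0.6,2.4,0,0],[-0.6,2.4,0,0],[-0.6,2.4,0,0.4],[-0.6,2.4,0,0.4],[-0.6,2.4,0,0.4],[-0.6,2.4,0,0.4],[-0.6,2.4,0,0.4],[-0.6,2.4,0,0.4]]' 0
python3 to.py L 45 33 26 120
```

```text
t 0.15 tcp [0.2709 0.5627 0.2303] yaw 64.3 z [-0.001 -0.001 -1.   ] F [-0.3 -0.6  0.2] w 1.001 q6 -0.12
target [0.5535 0.3318 0.1779] -> shift cm [-8.53 35.48  5.25] turn units 3.56
time: 0.9
tool_pos: [0.4321, 0.4085, 0.2308]
tool_rot: [0.0, 0.907, 0.421, -0.0]
contact_force: [0.6, -0.3, 0.3]
gripper_width: 0.002
t 0.9 tcp [0.4321 0.4085 0.2308] yaw 49.8 z [-0.001 -0.    -1.   ] F [ 0.6 -0.3  0.3] w 0.002 q6 -0.24
target [0.5535 0.3318 0.1779] -> shift cm [ 1.99 14.22  5.29] turn units 1.15
```

```bash
python3 -m crank '[[0.2,1.6,0,0],[0.2,2,0,0],[0.2,2,0,0],[0.2,2,0,0.3],[0.2,1.8,0,0.3],[0.2,1.6,1,0.3],[0,0.5,1,0],[0,0,0,0]]'
python3 to.py L 45 33 26 80; python3 -c "
from h import *
snap('wrist','w1')"
```

```text
time: 1.57
tool_pos: [0.5251, 0.3414, 0.2072]
tool_rot: [0.0, 0.926, 0.378, -0.003]
contact_force: [-0.6, -0.5, -0.6]
gripper_width: -0.0
t 1.57 tcp [0.5251 0.3414 0.2072] yaw 44.4 z [-0.005 -0.003 -1.   ] F [-0.6 -0.5 -0.6] w -0.0 q6 -0.32
target [0.5535 0.3318 0.1379] -> shift cm [1.4  2.69 6.92] turn units 0.25
```

View pics/w1.png

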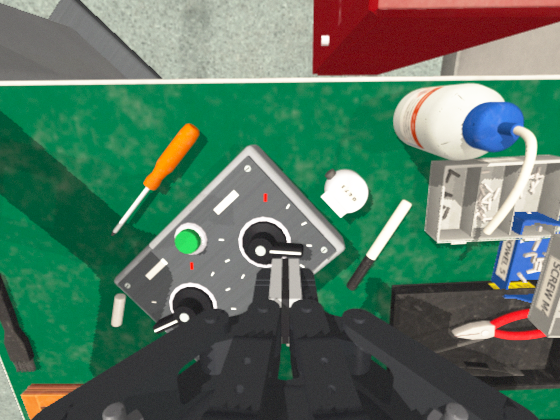

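```bash
python3 -m crank '[[0.3,0.7,1.5,0.1],[0.4,0.8,1.5,0.1],[0.4,0.8,1.5,0],[0.3,0.4,1.5,0],[0,0,1.5,0],[0,0,1,0],[0,0,0,0]]'
python3 to.py L 45 33 26 40; python3 -c "
from h import *
a=snap('top','t2')['img'][100:260,150:350];b=snap('scene','s2')['img'][130:290,195:395]
cv2.imwrite('pics/c2.png',cv2.resize(np.hstack([a,b]),None,fx=2,fy=3,interpolation=cv2.INTER_CUBIC)[:,:,::-1])"
```

```text
time: 2.2
tool_pos: [0.5526, 0.3323, 0.1218]
tool_rot: [0.0, 0.929, 0.369, -0.003]
contact_force: [-1.0, 0.5, -0.6]
gripper_width: 0.004
t 2.2 tcp [0.5526 0.3323 0.1218] yaw 43.3 z [-0.006 -0.003 -1.   ] F [-1.   0.5 -0.6] w 0.004 q6 -0.33
target [0.5535 0.3318 0.0979] -> shift cm [0.04 0.11 2.39] turn units 0.07
```

View pics/c2.png

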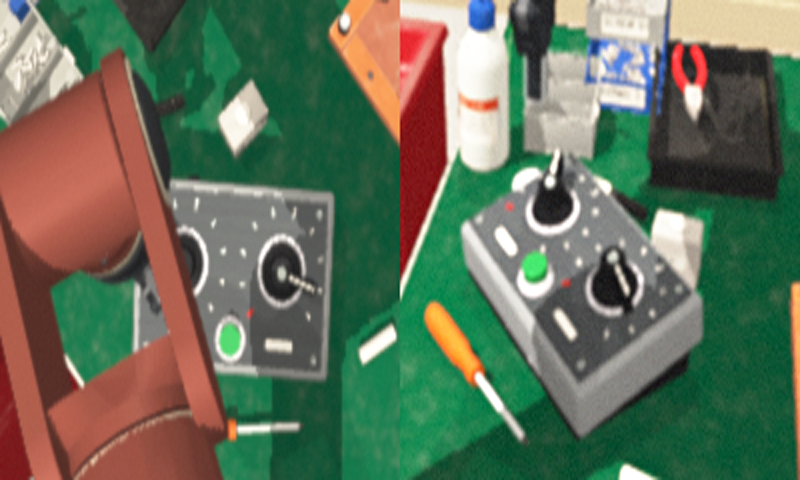

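```bash
python3 -m crank '[[0,0,1,0],[0,0,1,0],[0,0,1,0],[0,0,1,0],[0,0,0.9,0],[0,0,0,0]]'
python3 to.py L 45 33 16.3 15; python3 -c "
from h import *
b=snap('scene','s3')['img'][150:270,205:345]
cv2.imwrite('pics/c3.png',cv2.resize(b,None,fx=5,fy=5,interpolation=cv2.INTER_CUBIC)[:,:,::-1])
snap('wrist','w3')"
```

```text
time: 2.8
tool_pos: [0.553, 0.3324, 0.0739]
tool_rot: [0.0, 0.929, 0.369, -0.003]
contact_force: [-1.3, -0.9, 0.3]
gripper_width: -0.002
t 2.8 tcp [0.553  0.3324 0.0739] yaw 43.3 z [-0.005 -0.002 -1.   ] F [-1.3 -0.9  0.3] w -0.002 q6 -0.33
target [0.56   0.3247 0.0729] -> shift cm [-0.01  1.04  0.1 ] turn units 0.07
```

View pics/c3.png

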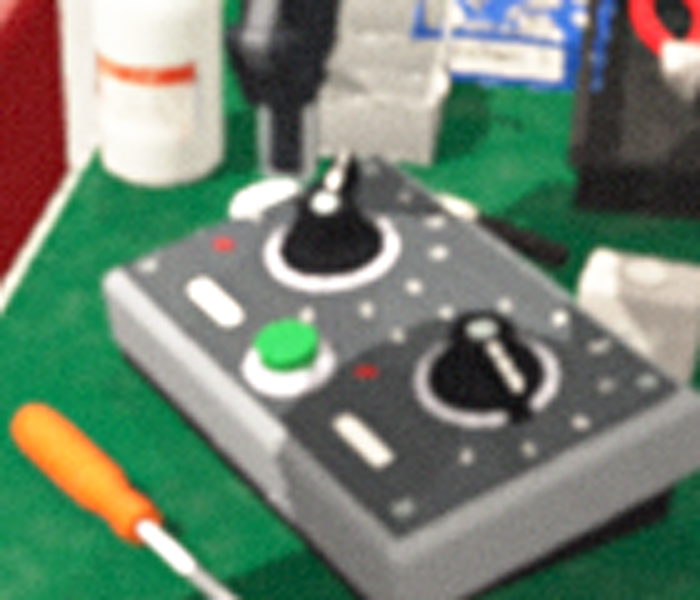

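View pics/w3.png

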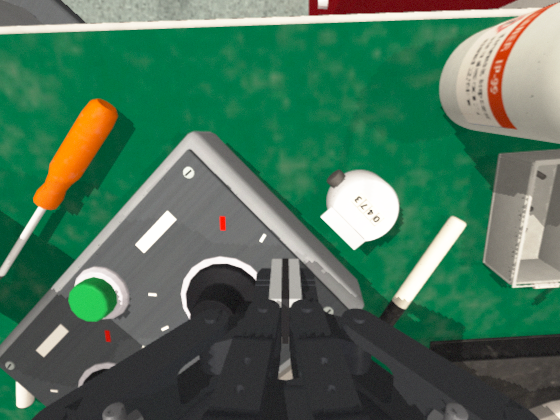

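```bash
python3 -m crank '[[0,0.4,0,0],[0,0.4,0,0],[0,0.1,0,0.1],[0.08,0.18,0,0.5],[0.08,0.18,0,0.5],[0.08,0.18,0,0.5],[0.08,0.18,0,0.5],[0.08,0.18,0,0.5],[0.08,0.18,0,0.5]]'
python3 to.py L 27 33 16.3 15; python3 -c "
from h import *
b=snap('scene','s4')['img'][150:270,205:345]
cv2.imwrite('pics/c4.png',cv2.resize(b,None,fx=5,fy=5,interpolation=cv2.INTER_CUBIC)[:,:,::-1])"
```

```text
time: 3.65
tool_pos: [0.5718, 0.3205, 0.0782]
tool_rot: [0.0, 0.977, 0.212, 0.001]
contact_force: [-0.2, 0.4, 0.3]
gripper_width: -0.004
t 3.65 tcp [0.5718 0.3205 0.0782] yaw 24.5 z [ 0.002  0.    -1.   ] F [-0.2  0.4  0.3] w -0.004 q6 -0.03
target [0.5699 0.319  0.0729] -> shift cm [-0.24  0.07  0.53] turn units -0.06
```

View pics/c4.png

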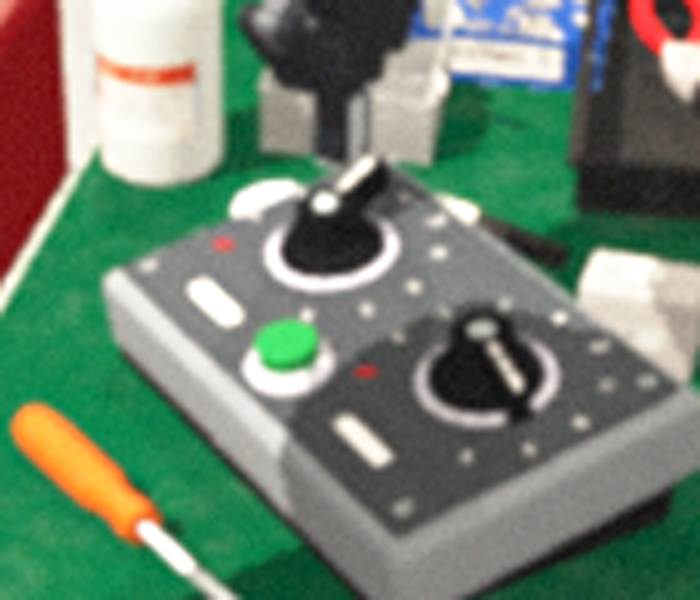

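```bash
python3 -m crank '[[-0.1,0,0.2,0],[-0.1,0.1,0.2,0],[0.08,0.18,0,0.5],[0.08,0.18,0,0.5],[0.08,0.18,0,0.5],[0.08,0.18,0,0.5],[0.08,0.18,0,0.5],[0.08,0.18,0,0.5],[0.08,0.18,0,0.5]]'
python3 to.py L 6 33 16.3 15; python3 -c "
from h import *
b=snap('scene','s5')['img'][150:270,205:345]
cv2.imwrite('pics/c5.png',cv2.resize(b,None,fx=5,fy=5,interpolation=cv2.INTER_CUBIC)[:,:,::-1])"
```

```text
time: 4.45
tool_pos: [0.5778, 0.3092, 0.0732]
tool_rot: [-0.001, 1.0, 0.031, -0.0]
contact_force: [-2.3, 2.8, 1.6]
gripper_width: -0.001
t 4.45 tcp [0.5778 0.3092 0.0732] yaw 3.6 z [-0.001  0.002 -1.   ] F [-2.3  2.8  1.6] w -0.001 q6 0.31
target [0.5786 0.3088 0.0729] -> shift cm [0.07 0.05 0.03] turn units -0.05
```

View pics/c5.png

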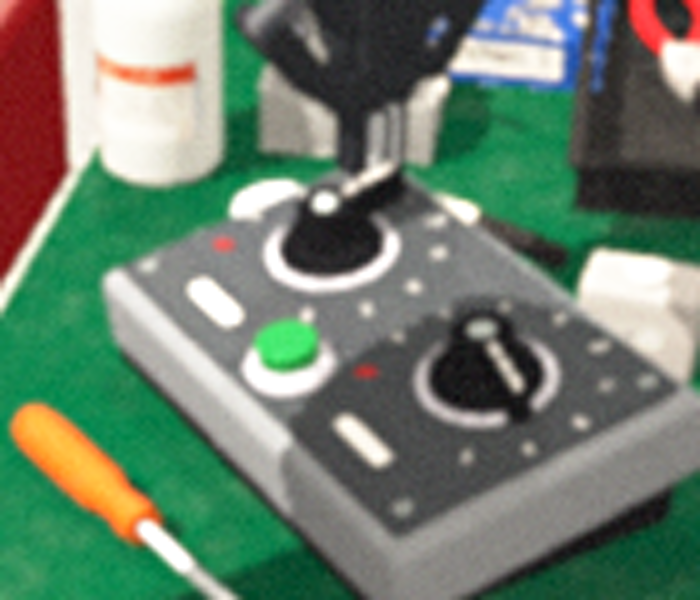

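```bash
python3 -m crank '[[0.08,0.18,0,0.5],[0.08,0.18,0,0.5],[0.08,0.18,0,0.5],[0.08,0.18,0,0.5],[0.08,0.18,0,0.5],[0.08,0.18,0,0.5],[0.08,0.18,0,0.5],[0.08,0.18,0,0.5],[0.08,0.18,0,0.5]]'
python3 to.py L -21 33 16.3 15; python3 -c "
from h import *
b=snap('scene','s6')['img'][150:270,205:345]
cv2.imwrite('pics/c6.png',cv2.resize(b,None,fx=5,fy=5,interpolation=cv2.INTER_CUBIC)[:,:,::-1])"
```

```text
time: 5.25
tool_pos: [0.5833, 0.2919, 0.0731]
tool_rot: [-0.001, 0.979, -0.203, 0.0]
contact_force: [1.3, 4.5, -2.1]
gripper_width: -0.002
t 5.25 tcp [0.5833 0.2919 0.0731] yaw -23.4 z [ 0.001  0.002 -1.   ] F [ 1.3  4.5 -2.1] w -0.002 q6 0.76
target [0.5835 0.2923 0.0729] -> shift cm [-0.   -0.04  0.03] turn units -0.04
```

View pics/c6.png

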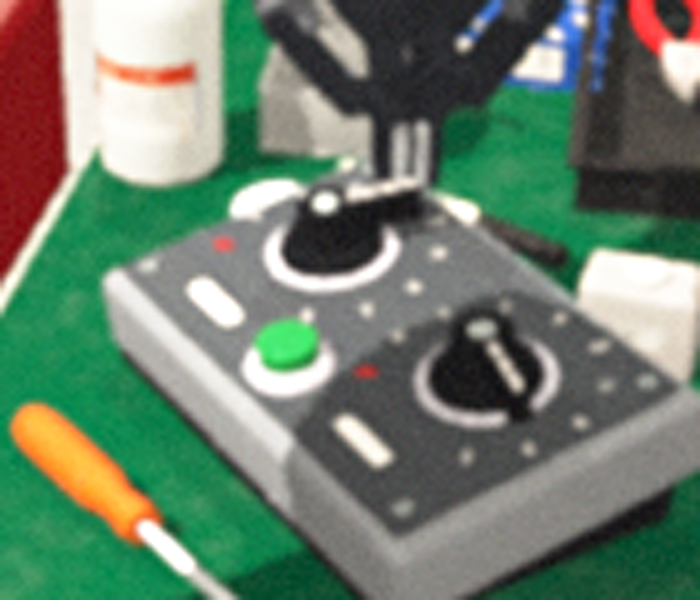

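```bash
python3 -m crank '[[0.08,0.18,0,0.5],[0.08,0.18,0,0.5],[0.08,0.18,0,0.5],[0.08,0.18,0,0.5],[0.08,0.18,0,0.5],[0.08,0.18,0,0.5],[0,0,0,0],[0,0,0,0]]'
python3 to.py L -39 33 16.3 15; python3 -c "
from h import *
b=snap('scene','s7')['img'][150:270,205:345]
cv2.imwrite('pics/c7.png',cv2.resize(b,None,fx=5,fy=5,interpolation=cv2.INTER_CUBIC)[:,:,::-1])"
```

```text
time: 5.97
tool_pos: [0.5817, 0.2794, 0.0732]
tool_rot: [0.0, 0.936, -0.352, 0.0]
contact_force: [0.2, -0.2, -0.3]
gripper_width: 0.002
t 5.97 tcp [0.5817 0.2794 0.0732] yaw -41.2 z [-0.    -0.001 -1.   ] F [ 0.2 -0.2 -0.3] w 0.002 q6 1.05
target [0.5823 0.2809 0.0729] -> shift cm [-0.05 -0.15  0.03] turn units -0.01
```

View pics/c7.png

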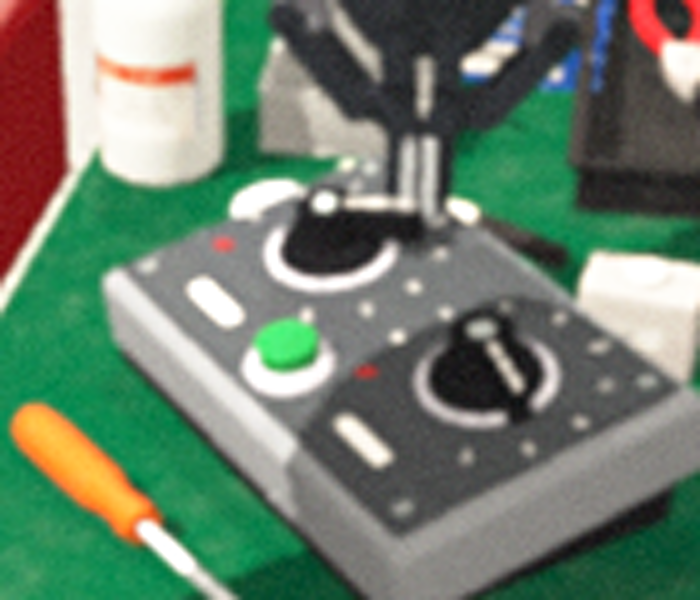

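```bash
python3 -m crank '[[0,-0.4,0,0],[0,-0.3,-0.5,0],[0,0,-1.5,0],[0,0,-1.5,0],[0,0,-1.5,0],[0,0,-1,0],[0,0,0,0]]'
python3 to.py R -105 33 -27 75; python3 -c "
from h import *
b=snap('scene','s8')['img'][150:270,205:345]
cv2.imwrite('pics/c8.png',cv2.resize(b,None,fx=5,fy=5,interpolation=cv2.INTER_CUBIC)[:,:,::-1])"
```

```text
time: 6.6
tool_pos: [0.5887, 0.2858, 0.1385]
tool_rot: [-0.002, 0.936, -0.353, 0.003]
contact_force: [0.0, 0.7, 0.8]
gripper_width: 0.001
t 6.6 tcp [0.5887 0.2858 0.1385] yaw -41.3 z [ 0.007  0.003 -1.   ] F [0.  0.7 0.8] w 0.001 q6 1.06
target [0.5079 0.1567 0.1329] -> shift cm [ 2.44 15.04  0.47] turn units 10.97
```

View pics/c8.png

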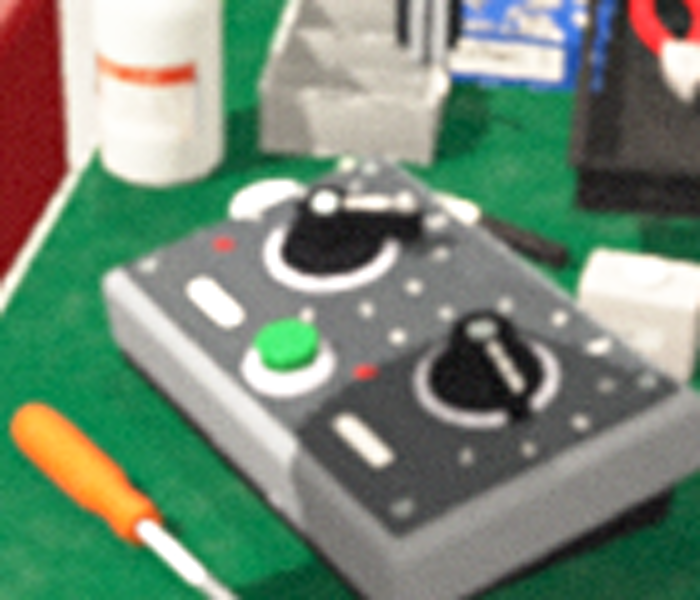

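```bash
cat > ang.py <<'E'
import sys
from h import *
from loc import W,M
x=np.load('x.npy')
def ang(f,u,v,vv):
    d=load(f); q=onplane(d,u,v,W(x,[10,vv,24]),M(x)[:,2]); l=(M(x).T@(q-x[:3]))*1000-[10,vv,24]; print(l.round(1),'pos',round((135-np.degrees(np.arctan2(l[1],l[0])))/30,2))
E
python3 - <<'E'
from ang import *
for f,t in [('s8',[(326,203),(405,202)])]:
    for u,v in t: ang(f,205+u/5,150+v/5,55)
E
python3 -m crank '[[0.2,1.6,0,0],[0.2,1.8,0,0],[0.3,1.8,0,0],[0.3,1.8,0,0],[0.3,1.8,0,0],[0.3,1.8,0,0],[0.3,1.8,0,0],[0.3,1.8,0,0],[0.2,1,0,0]]'
python3 to.py R -105 33 -27 75
```

```text
[-1.3 -2.1  0. ] pos 8.53
[ 23.6 -23.    0. ] pos 5.97
time: 7.4
tool_pos: [0.5025, 0.1537, 0.1323]
tool_rot: [0.001, 0.936, -0.353, -0.001]
contact_force: [-0.6, 2.0, 0.3]
gripper_width: -0.005
t 7.4 tcp [0.5025 0.1537 0.1323] yaw -41.4 z [-0.002 -0.001 -1.   ] F [-0.6  2.   0.3] w -0.005 q6 0.88
target [0.5079 0.1567 0.1329] -> shift cm [ 0.2  -0.59 -0.06] turn units 10.96
```

```bash
python3 -m crank '[[0.2,-0.6,0,0],[0,0,0,1],[0,0,0,1],[0,0,0,1],[0,0,0,1],[0,0,0,1],[0,0,0,1],[0,0,0,1],[0,0,0,1],[0,0,0,1]]'
python3 -m crank '[[0,0,0,1],[0,0,0,1],[0,0,0,0]]'
python3 to.py R -105 33 -27 75
```

```text
time: 8.23
tool_pos: [0.5101, 0.159, 0.1331]
tool_rot: [0.0, -0.672, 0.741, 0.0]
contact_force: [0.3, -0.1, -1.3]
gripper_width: 0.002
time: 8.48
tool_pos: [0.5101, 0.1589, 0.1331]
tool_rot: [0.0, -0.592, 0.806, 0.0]
contact_force: [-1.3, -0.1, -0.0]
gripper_width: 0.005
t 8.48 tcp [0.5101 0.1589 0.1331] yaw -107.4 z [ 0.  0. -1.] F [-1.3 -0.1 -0. ] w 0.005 q6 2.04
target [0.5079 0.1567 0.1329] -> shift cm [0.27 0.15 0.03] turn units -0.05
```

```bash
python3 -m crank '[[0.2,0.1,0.9,0],[0.1,0.1,1,0],[0,0,1,0],[0,0,1,0],[0,0,1,0],[0,0,1,0],[0,0,0.5,0],[0,0,0,0]]'
python3 to.py R -105 33 -17 11; python3 -c "
from h import *
b=snap('scene','s9')['img'][150:270,205:345]
cv2.imwrite('pics/c9.png',cv2.resize(b,None,fx=5,fy=5,interpolation=cv2.INTER_CUBIC)[:,:,::-1])"
```

```text
time: 9.15
tool_pos: [0.5054, 0.1556, 0.0672]
tool_rot: [-0.002, -0.593, 0.805, 0.001]
contact_force: [0.5, 1.0, -0.7]
gripper_width: 0.002
t 9.15 tcp [0.5054 0.1556 0.0672] yaw -107.3 z [-0.003 -0.001 -1.   ] F [ 0.5  1.  -0.7] w 0.002 q6 2.03
target [0.5173 0.1538 0.0689] -> shift cm [-0.18 -1.19 -0.17] turn units -0.03
```

View pics/c9.png

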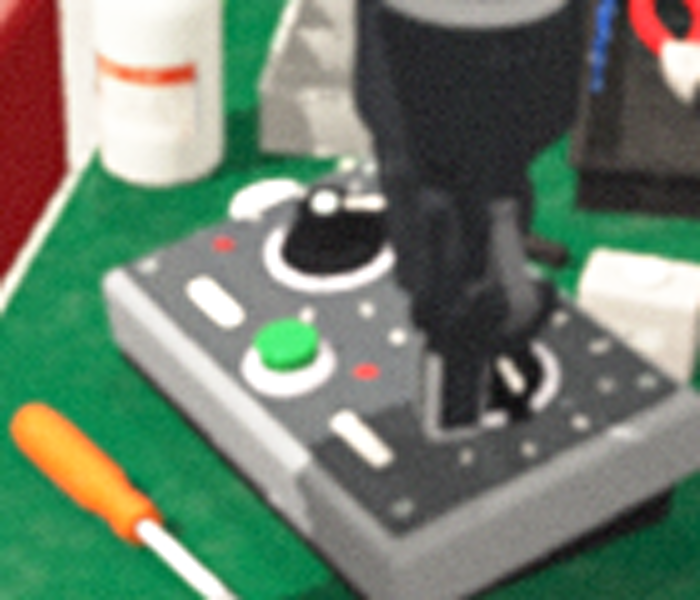

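```bash
python3 -m crank '[[-0.1,-0.5,-0.1,0],[-0.1,-0.5,-0.1,0],[0,-0.2,0,0],[0.08,-0.18,-0.02,-0.5],[0.08,-0.18,-0.02,-0.5],[0.08,-0.18,-0.02,-0.5],[0.08,-0.18,-0.02,-0.5],[0.08,-0.18,-0.02,-0.5],[0.08,-0.18,-0.02,-0.5],[0.08,-0.18,-0.02,-0.5]]'
python3 to.py R -84 33 -16.3 12.5;python3 -m crank '[[0.08,-0.18,-0.02,-0.5],[0.08,-0.18,-0.02,-0.5],[0.08,-0.18,-0.02,-0.5],[0.08,-0.18,-0.02,-0.5]]'
python3 to.py R -72 33 -16.3 13; python3 -c "
from h import *
b=snap('scene','s10')['img'][150:270,205:345]
cv2.imwrite('pics/c10.png',cv2.resize(b,None,fx=5,fy=5,interpolation=cv2.INTER_CUBIC)[:,:,::-1])"
```

```text
time: 10.03
tool_pos: [0.53, 0.1472, 0.0733]
tool_rot: [0.0, 0.73, -0.683, -0.001]
contact_force: [-6.5, 1.9, 2.6]
gripper_width: -0.002
t 10.03 tcp [0.53   0.1472 0.0733] yaw -86.2 z [-0.002  0.001 -1.   ] F [-6.5  1.9  2.6] w -0.002 q6 1.64
target [0.5291 0.1463 0.0704] -> shift cm [0.09 0.09 0.29] turn units -0.01
time: 10.37
tool_pos: [0.5381, 0.1449, 0.074]
tool_rot: [0.0, 0.798, -0.603, -0.0]
contact_force: [-1.3, 0.2, 0.2]
gripper_width: 0.001
t 10.37 tcp [0.5381 0.1449 0.074 ] yaw -74.2 z [-0.  0. -1.] F [-1.3  0.2  0.2] w 0.001 q6 1.42
target [0.5364 0.1442 0.0709] -> shift cm [0.02 0.18 0.32] turn units -0.01
```

View pics/c10.png

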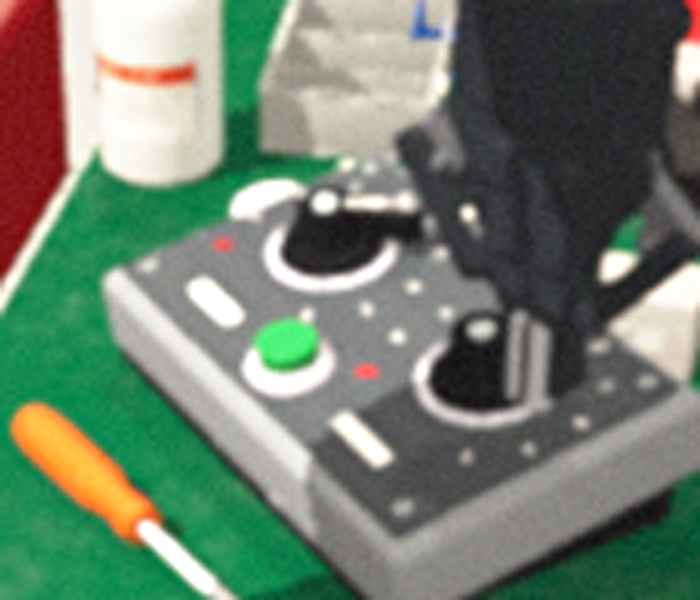

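```bash
python3 -m crank '[[0.08,-0.1,0,-0.5],[0.08,-0.18,0,-0.5],[0.08,-0.18,0,-0.5],[0.08,-0.18,0,-0.5],[0.08,-0.18,0,-0.5],[0.08,-0.18,0,-0.5],[0.08,-0.18,0,-0.5],[0.08,-0.18,0,-0.5],[0.08,-0.18,0,-0.5],[0.08,-0.18,0,-0.5]]'
python3 to.py R -42 33 -16.3 15
```

```text
time: 11.25
tool_pos: [0.5566, 0.1458, 0.0741]
tool_rot: [0.001, 0.926, -0.376, -0.0]
contact_force: [-3.7, -1.8, 2.3]
gripper_width: -0.001
t 11.25 tcp [0.5566 0.1458 0.0741] yaw -44.2 z [-0.001 -0.001 -1.   ] F [-3.7 -1.8  2.3] w -0.001 q6 0.9
target [0.5552 0.1457 0.0729] -> shift cm [-0.09  0.1   0.13] turn units -0.02
```

```bash
python3 -m crank '[[0.0,-0.13,0.1,-0.5],[0.08,-0.13,0,-0.5],[0.08,-0.18,0,-0.5],[0.08,-0.18,0,-0.5],[0.08,-0.18,0,-0.5],[0.08,-0.18,0,-0.5],[0.08,-0.18,0,-0.5],[0.08,-0.18,0,-0.5],[0.08,-0.18,0,-0.5],[0.08,-0.18,0,-0.5]]'
python3 to.py R -12 33 -16.3 15; python3 -c "
from h import *
b=snap('scene','s11')['img'][150:270,205:345]
cv2.imwrite('pics/c11.png',cv2.resize(b,None,fx=5,fy=5,interpolation=cv2.INTER_CUBIC)[:,:,::-1])"
```

```text
time: 12.08
tool_pos: [0.5718, 0.1564, 0.0735]
tool_rot: [0.001, 0.992, -0.124, 0.0]
contact_force: [-3.4, -4.6, 1.5]
gripper_width: 0.006
t 12.08 tcp [0.5718 0.1564 0.0735] yaw -14.2 z [ 0.    -0.002 -1.   ] F [-3.4 -4.6  1.5] w 0.006 q6 0.39
target [0.5708 0.1565 0.0729] -> shift cm [-0.1   0.02  0.06] turn units -0.02
```

View pics/c11.png

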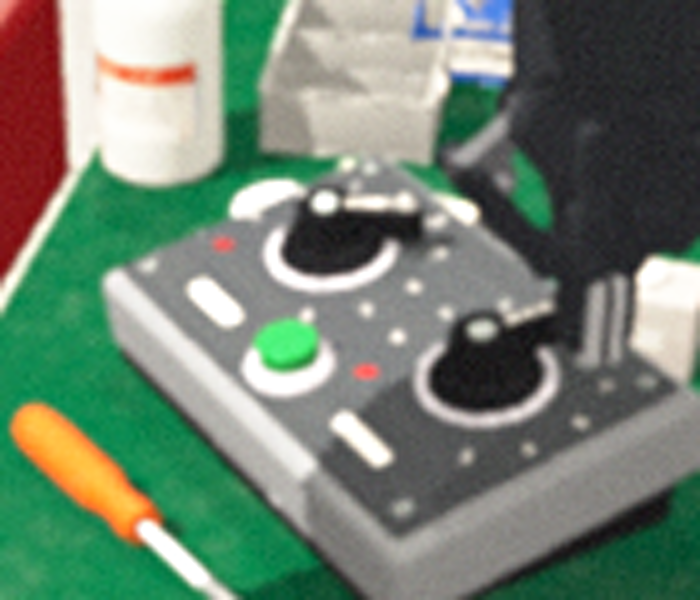

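```bash
python3 -m crank '[[0.0,-0.18,0,-0.5],[0.06,-0.18,0,-0.5],[0.08,-0.18,0,-0.5],[0.08,-0.18,0,-0.5],[0.08,-0.18,0,-0.5],[0.08,-0.18,0,-0.5],[0.08,-0.18,0,-0.5],[0.08,-0.18,0,-0.5],[0.08,-0.18,0,-0.5],[0.08,-0.18,0,-0.5]]'
python3 to.py R 18 33 -16.3 15
```

```text
time: 12.97
tool_pos: [0.5796, 0.1745, 0.0734]
tool_rot: [0.001, 0.991, 0.137, 0.001]
contact_force: [-0.5, -3.7, 0.0]
gripper_width: -0.0
t 12.97 tcp [0.5796 0.1745 0.0734] yaw 15.7 z [ 0.002 -0.002 -1.   ] F [-0.5 -3.7  0. ] w -0.0 q6 -0.1
target [0.5789 0.1737 0.0729] -> shift cm [-0.09  0.06  0.05] turn units -0.03
```

```bash
python3 -m crank '[[0.0,-0.14,0,-0.5],[0.06,-0.16,0,-0.5],[0.08,-0.18,0,-0.5],[0.08,-0.18,0,-0.5],[0.08,-0.18,0,-0.5],[0.08,-0.18,0,-0.5],[0.08,-0.18,0,-0.5],[0.08,-0.18,0,-0.5]]'
python3 to.py R 42 33 -16.3 15; python3 -c "
from h import *
b=snap('scene','s12')['img'][150:270,205:345]
cv2.imwrite('pics/c12.png',cv2.resize(b,None,fx=5,fy=5,interpolation=cv2.INTER_CUBIC)[:,:,::-1])"
```

```text
time: 13.63
tool_pos: [0.5782, 0.1903, 0.0734]
tool_rot: [0.0, 0.941, 0.34, 0.001]
contact_force: [-0.2, -0.6, 0.6]
gripper_width: 0.004
t 13.63 tcp [0.5782 0.1903 0.0734] yaw 39.7 z [ 0.002  0.001 -1.   ] F [-0.2 -0.6  0.6] w 0.004 q6 -0.5
target [0.5785 0.189  0.0729] -> shift cm [-0.06  0.12  0.05] turn units -0.03
```

View pics/c12.png

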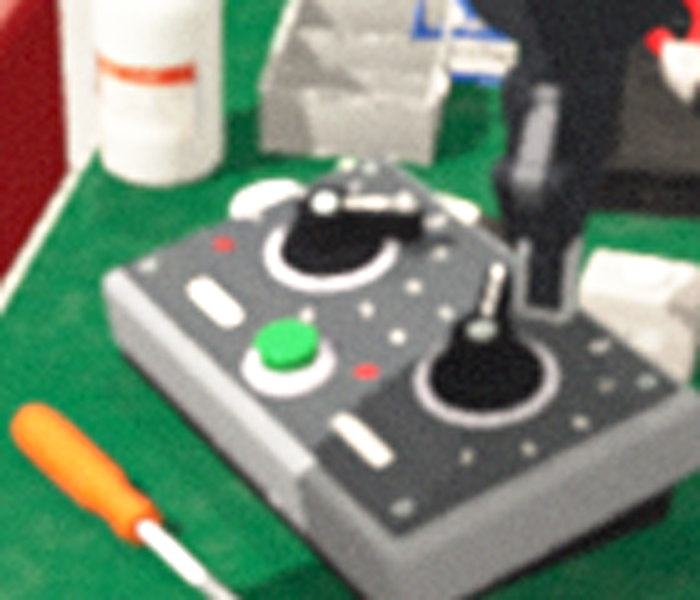

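```bash
python3 -c "
from ang import *
ang('s12',205+497/5,150+272/5,-55);ang('s12',205+482/5,150+330/5,-55)"
python3 -m crank '[[0.0,-0.1,0,-0.5],[0.06,-0.16,0,-0.5],[0.08,-0.18,0,-0.5],[0.08,-0.18,0,-0.5],[0.08,-0.18,0,-0.5],[0.08,-0.18,0,-0.5],[0.08,-0.18,0,-0.5],[0.08,-0.18,0,-0.5],[0.08,-0.14,0,-0.4],[0,0,0,0]]'
python3 to.py R 68 33 -16.3 15; python3 -c "
from h import *
b=snap('scene','s13')['img'][150:270,205:345]
cv2.imwrite('pics/c13.png',cv2.resize(b,None,fx=5,fy=5,interpolation=cv2.INTER_CUBIC)[:,:,::-1])"
```

```text
[24.2 23.9  0. ] pos 3.01
[-1.4 -1.9  0. ] pos 8.68
time: 14.52
tool_pos: [0.5698, 0.2043, 0.0731]
tool_rot: [0.0, 0.839, 0.545, 0.001]
contact_force: [0.5, -0.7, -0.6]
gripper_width: -0.002
t 14.52 tcp [0.5698 0.2043 0.0731] yaw 66.0 z [ 0.002  0.001 -1.   ] F [ 0.5 -0.7 -0.6] w -0.002 q6 -0.93
target [0.5711 0.2038 0.0729] -> shift cm [0.01 0.14 0.03] turn units 0.02
```

View pics/c13.png

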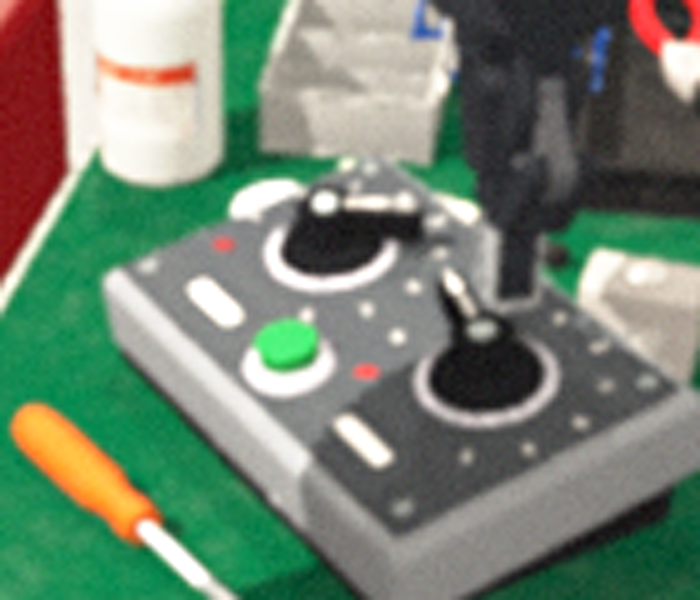

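Both levers have snapped on: the units tip is at about (450,275) and the tens tip at (405,202) in the crop. I'll measure them, back off and rise.

```bash
python3 -c "
from ang import *
ang('s13',205+450/5,150+276/5,-55);ang('s13',205+405/5,150+202/5,55)"
python3 -m crank '[[0,0.5,0,0],[0,0.5,-0.3,0],[0,0,-1.2,0],[0,0,-1.5,0],[0,0,-1.5,0],[0,0,-1,0],[0,0,0,0]]'
python3 to.py K 40 70
```

```text
[ 8.8 33.7 -0. ] pos 1.99
[ 23.6 -23.    0. ] pos 5.97
time: 15.15
tool_pos: [0.5806, 0.2003, 0.1317]
tool_rot: [0.001, 0.838, 0.545, 0.003]
contact_force: [0.1, -0.4, 0.4]
gripper_width: -0.002
t 15.15 tcp [0.5806 0.2003 0.1317] yaw 66.0 z [ 0.006  0.001 -1.   ] F [ 0.1 -0.4  0.4] w -0.002 q6 -0.94
target [0.4841 0.2376 0.1038] -> shift cm [ -0.53 -10.34   2.73] turn units -0.66
```

```bash
sed -i "s/^if a\[1\]=='K':.*/if a[1]=='K':\n    P=W(x,[-44,0,14]); P[0]-=.004; P[2]+=float(a[2])\/1000; delta(P,float(a[3])); sys.exit()\nif 0:/" to.py
python3 -m crank '[[0,-1.2,0,0],[0,-1.6,0,0.5],[-0.1,-1.6,0,1],[0,-1.6,0,1],[0,-1.2,0,1],[0,-0.8,0,1],[0,0,0,1],[0,0,0,1],[0,0,0,1],[0,0,0,1]]'
python3 to.py K 0.05 -2
```

```text
time: 15.98
tool_pos: [0.5076, 0.2397, 0.126]
tool_rot: [0.0, 0.992, 0.129, -0.001]
contact_force: [0.1, -0.5, -0.1]
gripper_width: 0.004
t 15.98 tcp [0.5076 0.2397 0.126 ] yaw 14.8 z [-0.003 -0.001 -1.   ] F [ 0.1 -0.5 -0.1] w 0.004 q6 0.05
target [0.4857 0.2374 0.0643] -> shift cm [-2.17 -0.34  6.18] turn units 2.8
```

```bash
python3 -m crank '[[-0.6,0,0,1],[-0.7,-0.2,0,1],[-0.7,-0.2,0.5,0.8],[-0.2,-0.2,1,0],[0,0,1,0],[0,0,1,0],[0,0,0.7,0],[0,0,0.4,0],[0,0,0,0]]'
python3 to.py K 0.05 -2; python3 -c "
from h import *
b=snap('scene','s14')['img'][150:270,205:345]
cv2.imwrite('pics/c14.png',cv2.resize(b,None,fx=5,fy=5,interpolation=cv2.INTER_CUBIC)[:,:,::-1])
snap('wrist','w14')"
```

```text
time: 16.73
tool_pos: [0.4865, 0.2421, 0.0796]
tool_rot: [0.001, 1.0, -0.015, -0.001]
contact_force: [0.2, -0.4, -0.2]
gripper_width: 0.005
t 16.73 tcp [0.4865 0.2421 0.0796] yaw -1.7 z [-0.003 -0.001 -1.   ] F [ 0.2 -0.4 -0.2] w 0.005 q6 0.35
target [0.4857 0.2374 0.0643] -> shift cm [-0.07  0.48  1.54] turn units 0.05
```

View pics/c14.png

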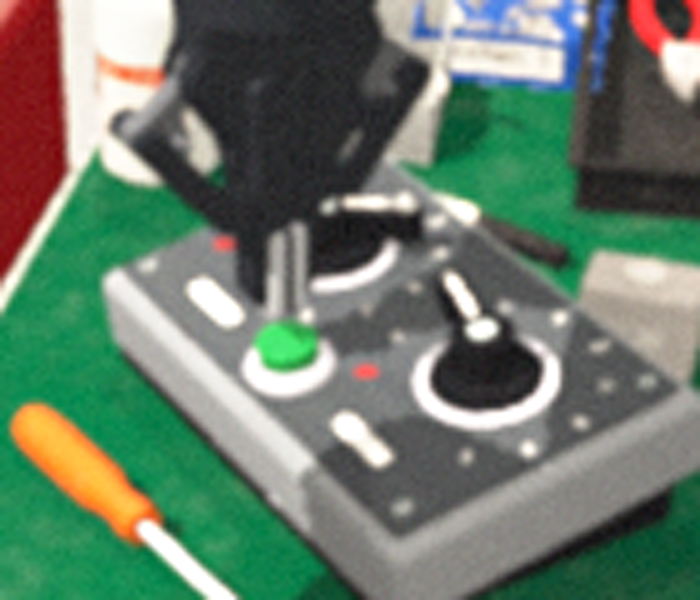

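```bash
python3 -m crank '[[0,0.3,0.2,0],[-0.1,0.2,0.4,0],[0,0,0.4,0],[0,0,0.3,0],[0,0,0.2,0],[0,0,0,0]]'
python3 to.py K 0 -2;python3 -c "
from h import *
b=snap('scene','s15')['img'][150:270,205:345]
cv2.imwrite('pics/c15.png',cv2.resize(b,None,fx=5,fy=5,interpolation=cv2.INTER_CUBIC)[:,:,::-1])"
```

```text
time: 17.33
tool_pos: [0.4862, 0.2374, 0.0662]
tool_rot: [0.0, 1.0, -0.015, -0.0]
contact_force: [-0.1, -0.4, 1.0]
gripper_width: 0.001
t 17.33 tcp [0.4862 0.2374 0.0662] yaw -1.7 z [-0. -0. -1.] F [-0.1 -0.4  1. ] w 0.001 q6 0.35
target [0.4857 0.2374 0.0642] -> shift cm [-0.06  0.01  0.2 ] turn units 0.05
```

View pics/c15.png

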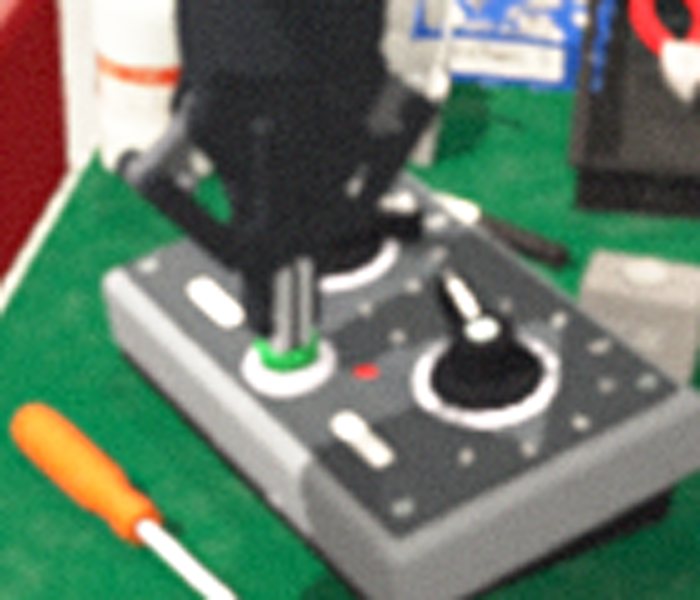

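Touching now at 1 N. Next I press down in small steps.

```bash
python3 -m crank '[[0,0,0.2,0],[0,0,0.2,0],[0,0,0.1,0],[0,0,0,0]]'; python3 -m crank '[[0,0,0.1,0],[0,0,0,0]]'
```

```text
time: 17.72
tool_pos: [0.4869, 0.2376, 0.0622]
tool_rot: [0.0, 1.0, -0.015, 0.001]
contact_force: [-0.9, -2.2, 4.4]
gripper_width: 0.003
time: 17.88
tool_pos: [0.487, 0.2376, 0.062]
tool_rot: [0.0, 1.0, -0.015, 0.001]
contact_force: [-2.4, -2.3, 8.4]
gripper_width: -0.002
```

```bash
python3 -m crank '[[0,0,0.1,0],[0,0,0.1,0],[0,0,0,0]]';python3 -c "
from h import *
b=snap('scene','s16')['img'][150:270,205:345]
cv2.imwrite('pics/c16.png',cv2.resize(b,None,fx=5,fy=5,interpolation=cv2.INTER_CUBIC)[:,:,::-1])"
```

```text
time: 18.13
tool_pos: [0.4873, 0.2376, 0.0617]
tool_rot: [0.0, 1.0, -0.015, 0.0]
contact_force: [-6.2, -4.5, 17.7]
gripper_width: -0.003
```

View pics/c16.png

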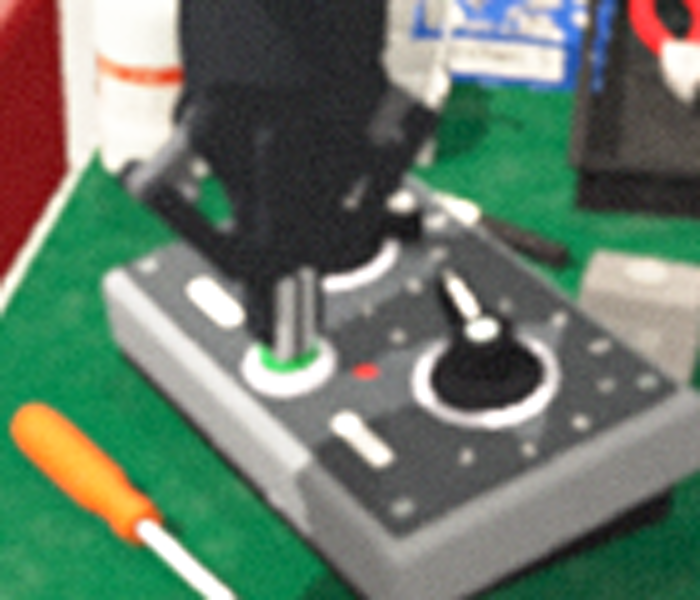

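```bash
python3 -m crank '[[0,0,-0.5,0],[0,0,-0.8,0],[0,0,-1,0],[0,0,-1.5,0],[0,0,-1.5,0],[-1.5,0,-1.5,0],[-2,0,-1,0],[-2,0,0,0],[-1,0,0,0],[0,0,0,0]]';python3 -c "
from h import *
snap('top','t17')
b=snap('scene','s17')['img'][150:270,205:345]
cv2.imwrite('pics/c17.png',cv2.resize(b,None,fx=5,fy=5,interpolation=cv2.INTER_CUBIC)[:,:,::-1])"
```

```text
time: 19.02
tool_pos: [0.4196, 0.2397, 0.1362]
tool_rot: [-0.0, 1.0, -0.014, -0.0]
contact_force: [0.4, -0.1, -0.4]
gripper_width: 0.003
```

View pics/c17.png

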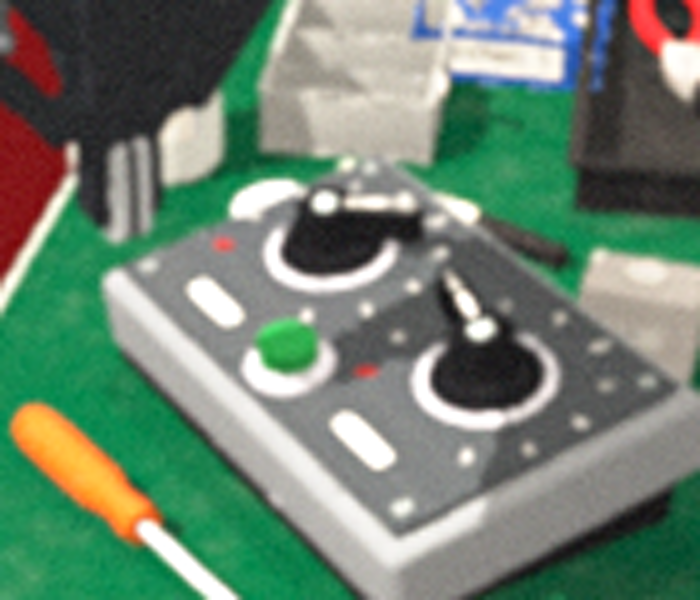

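View pics/t17.png

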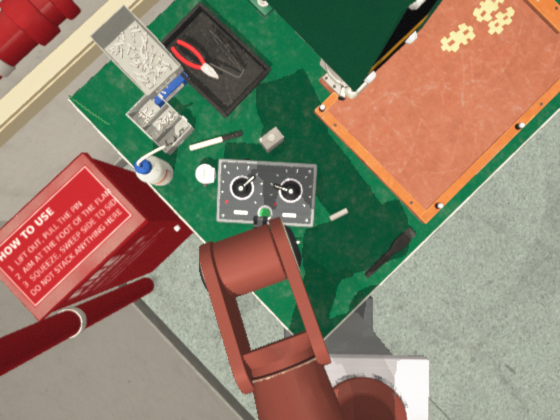

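```bash
python3 -c "
from ang import *
ang('s17',205+447/5,150+275/5,-55);ang('s17',205+405/5,150+202/5,55)
print(manip.state()['contact_force'].round(2)); print(manip.job_done())"
```

```text
[ 8.3 35.  -0. ] pos 1.95
[ 23.6 -23.    0. ] pos 5.97
[ 0.88  0.23 -0.04]
the job is handed in; nothing more can be done
None
```

The preset is set to 62 and loaded, and the job is handed in after about 19 s of robot time. With the gripper shut, I pushed the tens lever clockwise from 3 to 6 and the units lever anticlockwise from 8 to 2. I then pressed the green key and let it come up again.

**Dials:** the last camera check before handing in read 5.97 on the tens dial and 1.95 on the units dial. Both are well within the allowed error. The highest push force seen at the end of any dial move was about 7 N.

**Key:** it went down about 4.5 mm from first contact, judging by the gripper position. It then met a firm stop at about 18 N, so I take it as fully down, though I could not read its travel directly. That contact was about 1.4 mm higher than my camera estimate, within the calibration error. The last picture shows the key up.

**Bench:** by eye, the screwdriver, dowel, spare punch, tally counter and marker are where they started; I did not measure their positions. The arm stood clear, with about 0 N of contact force.

No check failed or disagreed beyond those small offsets.

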